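Find the brass foot in the lidded boxes

ROBOT

A 6-joint arm with a two-finger parallel gripper is mounted at the origin on the work surface. World frame = base frame: x ahead of the robot, y to its left, z up, the work surface at z = 0. Lengths are in m, angles in rad, forces in N, time in s.
With the tool pointing down it reaches from about 0.375 to 0.9 m from the base axis. Payload 3.1 kg.
Tool frame: the origin (TCP) lies on the centre line of the jaws, within the pads' length; the fingertips stand 22 mm ahead of it and the grasp point (between the pads) lies 3 mm ahead of it; z points along the fingers, y is the line along which they close (so a half turn about z gives the same grasp; the last joint's range is limited). The gripper opens to 85 mm and grips with 20 to 120 N. Pads are 22 mm wide; open, the fingers measure 114 mm over their backs; the gripper's body (76 mm by 85 mm) begins 54 mm behind the grasp point. The pads swing forward as they close: fully open they stand 13 mm farther back than shut.
Start: joints at [-1.419, 0.527, 1.433, -0, 1.181, -0.178], TCP at [0.203, -0.591, 0.253] pointing down, gripper open.
Joint ranges: [-3.08, 3.08], [-0.75, 2.2], [0.22, 2.44], [-1.43, 4.57], [0, 2.65], [-2.85, 2.85]. Speed limits (rad/s): [2.79, 2.79, 3.14, 3.14, 3.14, 3.14].

INTERFACE

Orientations are given as a unit quaternion [x, y, z, w].
In Python, from station import manip, camrig, sensors gives the robot as it stands (manip), with the cameras (camrig) and the readings (sensors).
- The arm moves only by the tool drive_effector, called after ">>>" as name([rows], argument=value, ...), one row to a line, values as JSON. Schema: {"type":"object","properties":{"steps":{"type":"array","items":{"type":"array","items":{"type":"array","items":{"type":"number"},"minItems":5,"maxItems":5},"minItems":1,"maxItems":20},"minItems":1,"maxItems":1},"force":{"type":"number"},"only":{"type":"string"},"quiet":{"type":"boolean"},"lines":{"type":"string"}},"required":["steps"],"additionalProperties":false}. steps is a list that holds a single list of rows (three levels of brackets), with 1 to 20 rows, each of 5 numbers: dx, dy, dz in shares of 1 m (1.0 is 1 m), then a turn about the tool's z in normalised numbers (1 is 2 rad), then the opening from 0.0 (shut) to 1.0 (fully open); each row is the pose to reach, as a shift and turn from the pose commanded when the call began, along the tool's axes at that moment; what a row does not reach only later rows make up. A row lasts 1/10 s, in which the tool goes at most 0.05 m and 0.15 rad, less where a joint would pass 70% of its speed; a pose out of reach is approached as far as the arm can. The fingers move at their own pace and stop on an object; force is the grip in N (left out, the last holds). Time passes only in rows, so rows that do not move let the fingers close. The tool returns the time, the measured TCP pose, the force, the opening and the grip force at its end. only (a regular expression) keeps the lines of the reply that match it, lines (a string "A,B") keeps lines A to B, and quiet returns only ok. Shift and turn numbers lie between -1 and 1, and a call with a number outside is refused. Input that does not fit is refused with a message, and nothing moves.
- sensors.sense(): the state, without advancing time (a new reading comes with each control period).
- camrig.snapshot(name): name is "scene" or "top" or "wrist"; returns a dict with "pixels" (384x512x3 uint8, red, green, blue), "range_z" (384x512 float32, m along the optical axis (not along the pixel's ray), 0 where there is no reading), "fov_y" (degrees; the focal length in pixels is half the picture's height over the tangent of half this angle, whatever the lens; pixels are square), "cx", "cy" (the principal point, pixels), "R" (3x3) and "t" (3): a world point X has camera coordinates R X + t; the wrist camera has in their place "hand_eye" (4x4, takes a point from camera to tool coordinates, whose origin is the TCP and whose axes are the flange's). Camera axes: x right, y down, z forward; pixel columns grow to the right and rows downward; lengths in m; the calibration is good to about 2 mm. A picture is of the moment at which its call begins: read the wrist's pose just before it.
- manip.sign_off(): hands the job in; it is judged then, once.
The state is a dict: "t": time; "q": joint angles; "qd": joint speeds; "tau": joint torques, N m; "tcp_pos": TCP position; "tool_rot": TCP orientation; "force": force on the tool from outside, world axes, zero at the start; "ft_torque": the same for the moment, N m; "finger_gap": opening from 0.0 (shut) to 1.0 (fully open); "gripper_force": force on a finger pad.
Only numpy, scipy, OpenCV 4.12 (cv2) and the standard library are available. Lean on these libraries where they do the work, as an engineer would, in place of code of your own. Each camera call takes 0.05 s, during which the arm holds its last target. There are 200 camera calls.

TASK

One of the two lidded pewter boxes holds a turned brass casket foot, the other a dark steel one: lift lids as needed to see which is which. Stand the brass foot upright in the middle of the round blue pad on the wooden engraving block, and leave each lid knob up, either lying flat on the bench or sitting properly closed on a box, lip inside its walls.

Things in the scene. Friction and masses are not known exactly. Their poses are not given: they have to be found in the camera images.
- lid_a: Loose lid of one of two alike pewter boxes, 110 x 110 mm, 250 g. Origin: middle of its underside; z up, x, y along its sides (x away from the robot). Above the origin: 94 mm square lip 0 to 5 mm, cover plate 5 to 11 mm, upright brass cylinder knob, 24 mm across, 11 to 41 mm, central. Starts closed, origin 50 mm above the bench, lip inside the walls with 3 mm play; lying on the bench, origin at 0.
- lid_b: The same lid on the other box. Each box lies centred under its lid, turned alike, fixed to the bench: 110 x 110 x 55 mm high outside, 5 mm walls, inner floor 5 mm above the bench. The bench is clear for 140 mm on the robot's side (-x) of each box, room to lay a lid. Which box holds what varies.
- foot_brass: Turned brass casket foot, waisted and round, 40 mm tall, 160 g, loose, upright within 10 mm of the middle of one box's floor, hidden by the lid. Flanges 34 mm across, 8 mm thick at bottom and top, 24 mm waist between. Origin: centre of its underside, z up. The other box holds a dark steel foot of the same shape.
- pad_mid (a point): Middle of the top face of the round blue steel pad, 100 mm across, on a pale wooden engraving block (140 x 120 mm, fixed). The pad's flat top is 26 mm above the bench; z up.

How it is judged:
At the end, for the whole second after the job is handed in: The brass foot stands at rest and upright (within 10 degrees) on the blue pad, its axis within 25 mm of the pad's middle; each lid is at rest, knob up and level within about 7 degrees, either flat on the bench (origin under 7 mm high) or closed on a box (origin 45 to 53 mm high) (horizontal distance between foot_brass and pad_mid below 0.025 m and z of foot_brass in the frame of pad_mid between -0.004 and 0.004 m and angle between foot_brass's own z axis and vertical below 0.17 rad and linear speed of each of foot_brass, lid_a, lid_b below 0.02 m/s and angle between each of lid_a, lid_b's own z axis and vertical below 0.12 rad and (height (world z) of lid_a below 0.007 m or height (world z) of lid_a between 0.045 and 0.053 m) and (height (world z) of lid_b below 0.007 m or height (world z) of lid_b between 0.045 and 0.053 m)); the robot touches nothing.
It also fails if it takes over 58 s, if anything falls off the work surface, if the arm or the gripper's body presses on something with over 40 N, if the wrist force passes 120 N, or if a joint passes its speed limit or range.

## Working session

There is one attempt and no reset: what is moved stays moved. The work goes in short steps, Python scripts to look and compute and a tool call to move; the robot and the scene stay as the last step left them, time stands still between calls to the robot, and variables do not carry over. Pictures are saved under pics/ and viewed, at most 10 in all, crops included, and the job is handed in when it is done.

```bash
ls; mkdir -p pics; cat > h.py <<'E'
import numpy as np, cv2
from station import manip, camrig, sensors
from scipy.spatial.transform import Rotation as Ro
def cloud(name):
    s=sensors.sense(); d=camrig.snapshot(name); z=d["range_z"]; h,w=z.shape
    f=h/2/np.tan(np.radians(d["fov_y"])/2)
    v,u=np.mgrid[:h,:w]
    P=np.stack([(u-d["cx"])/f*z,(v-d["cy"])/f*z,z],-1)
    if "R" in d: W=(P-np.array(d["t"]))@np.array(d["R"])
    else:
        T=np.array(d["hand_eye"]); P=P@T[:3,:3].T+T[:3,3]
        W=P@Ro.from_quat(s["tool_rot"]).as_matrix().T+np.array(s["tcp_pos"])
    W[z==0]=np.nan
    return d["pixels"],W
def save(px,n): cv2.imwrite("pics/"+n,cv2.cvtColor(px,cv2.COLOR_RGB2BGR))
E
python3 - <<'E'
from h import *
s=sensors.sense(); print(s)
a,W=cloud("top"); b,W2=cloud("scene"); save(np.vstack([a,b])[:, :],"a.png")
save(a,"top.png"); np.savez("top.npz",a=a,W=W)
E
```

```text
pics
station.py
{'t': 0.0, 'q': array([-1.41845695e+00,  5.28491454e-01,  1.43388809e+00, -2.25203438e-05,
        1.18140456e+00, -1.78496375e-01]), 'qd': array([ 1.20403673e-03,  4.66790605e-04,  5.35672451e-04, -5.88150477e-04,
        1.44711091e-04, -5.44019184e-05]), 'tau': array([ 4.74012450e-04, -4.42347050e+01, -1.78026241e+01,  8.16370800e-06,
        8.46911338e-03, -3.55904405e-06]), 'tcp_pos': array([ 0.20294303, -0.59043121,  0.25232255]), 'tool_rot': array([ 9.86348334e-01,  1.64668646e-01,  3.91837678e-06, -1.09576769e-03]), 'force': array([ 0.01250382, -0.63300108, -0.36802349]), 'ft_torque': array([0.01038308, 0.0034288 , 0.04225518]), 'gripper_force': 0.0, 'finger_gap': 0.9990552888793925}
```

View pics/top.png

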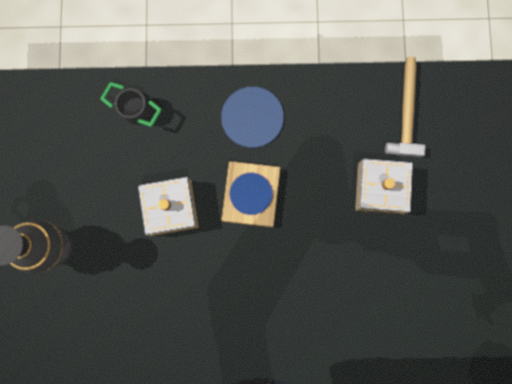

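The top view shows lidded boxes at about (167,206) and (386,185). The block with the blue pad is at (251,194), and there is a decoy blue disc at (252,116). The arm isn't obvious in this view, so I'll measure positions from depth.

```bash
python3 - <<'E'
from h import *
D=np.load("top.npz"); a,W=D["a"],D["W"]
hsv=cv2.cvtColor(a,cv2.COLOR_RGB2HSV)
def blob(m,name,box):
    m=m.copy(); x0,y0,x1,y1=box; k=np.zeros_like(m); k[y0:y1,x0:x1]=1; m=m&k.astype(bool)
    m=cv2.morphologyEx(m.astype(np.uint8),cv2.MORPH_OPEN,np.ones((3,3)))>0
    p=W[m]; r=cv2.minAreaRect((p[:,:2]*1000).astype(np.float32)); print(name,m.sum(),"med",np.nanmedian(p,0).round(4),"rect",np.round(r[0],1),np.round(r[1],1),round(r[2],2))
    return r
Z=np.nan_to_num(W[...,2])
for n,b in (("L",(125,165,215,250)),("R",(340,145,430,225))):
    blob((Z>.055)&(Z<.066),n+" cover",b); blob(Z>.08,n+" knob",b)
blob((Z>.02)&(Z<.032)&(hsv[...,0]>100)&(hsv[...,0]<130)&(hsv[...,1]>120),"pad",(215,155,290,235))
for u,v in ((20,20),(500,300),(251,194),(250,300),(167,206),(252,116),(130,100),(15,245)): print((u,v),W[v,u].round(3))
E
```

```text
L cover 2249 med [0.597  0.2219 0.0617] rect [598.5 224. ] [110.6 111. ] 8.85
L knob 102 med [0.5976 0.2227 0.091 ] rect [597.9 223.5] [22.5 22.9] 43.0
R cover 2212 med [ 0.6323 -0.268   0.0619] rect [ 635.3 -270.2] [111.3 111. ] 84.36
R knob 103 med [ 0.634  -0.2687  0.0914] rect [ 634.3 -269.2] [21.7 22.1] 88.93
pad 1260 med [0.6254 0.0349 0.0268] rect [625.4  35. ] [92.  91.7] 60.58
(20, 20) [ 1.465  1.001 -0.75 ]
(500, 300) [ 0.37  -0.535 -0.   ]
(251, 194) [0.624 0.034 0.024]
(250, 300) [ 0.38   0.041 -0.002]
(167, 206) [0.593 0.215 0.091]
(252, 116) [0.815 0.03  0.008]
(130, 100) [0.861 0.324 0.006]
(15, 245) [0.511 0.474 0.222]
```

```bash
cat >> h.py <<'E'
def go(x,y,z,yaw=None):
    s=sensors.sense(); R=Ro.from_quat(s["tool_rot"]).as_matrix()
    d=R.T@(np.array([x,y,z])-s["tcp_pos"]); y0=np.arctan2(R[1,0],R[0,0])
    t=0 if yaw is None else -(np.radians(yaw)-y0)
    print("t",round(s["t"],2),"d",d.round(4),"turn",round(t,3),"tilt",R[2].round(3),"q6",s["q"][5].round(2))
E
python3 -c "
from h import *
go(.6347,-.2692,.15,-5.64);go(.6347,-.2692,.09,-5.64)"
```

```text
t 0.1 d [ 0.5127 -0.1634  0.1029] turn 0.429 tilt [ 0.    -0.002 -1.   ] q6 -0.18
t 0.1 d [ 0.5126 -0.1633  0.1629] turn 0.429 tilt [ 0.    -0.002 -1.   ] q6 -0.18
```

The rows are not in the units I measure in: turns go in shares of 2 rad. I convert before sending: 0.429 rad / 2 = 0.2145.

>>> drive_effector([
  [[0.05,-0.016,0,0.02,1],[0.1,-0.032,0.01,0.04,1],[0.15,-0.048,0.02,0.06,1],[0.2,-0.064,0.03,0.08,1],[0.25,-0.08,0.04,0.1,1],[0.3,-0.096,0.05,0.125,1],[0.35,-0.112,0.06,0.15,1],[0.4,-0.128,0.07,0.175,1],[0.44,-0.143,0.08,0.2,1],[0.48,-0.155,0.09,0.2145,1],[0.513,-0.163,0.1,0.2145,1],[0.513,-0.163,0.103,0.2145,0.6],[0.513,-0.163,0.103,0.2145,0.6],[0.513,-0.163,0.103,0.2145,0.6]],
], force=40)

```text
t: 1.5
tcp_pos: [0.6343, -0.2708, 0.15]
tool_rot: [0.999, -0.049, -0.001, -0.0]
force: [-0.3, -0.7, -0.6]
finger_gap: 0.6
gripper_force: 0.0
```

```bash
python3 -c "
from h import *
go(.6347,-.2692,.089,-5.64)"
```

```text
t 1.5 d [ 0.0004 -0.0016  0.061 ] turn -0.0 tilt [-0.001 -0.    -1.   ] q6 1.1
```

>>> drive_effector([
  [[0,-0.001,0.03,0,0.6],[0,-0.001,0.055,0,0.6],[0,-0.001,0.061,0,0.6],[0,-0.001,0.061,0,0.6],[0,-0.001,0.061,0,0.1],[0,-0.001,0.061,0,0.1],[0,-0.001,0.061,0,0.1],[0,-0.001,0.061,0,0.1],[0,-0.001,0.061,0,0.1],[0,-0.001,0.061,0,0.1]],
], force=40)

```text
t: 2.5
tcp_pos: [0.6363, -0.2703, 0.0913]
tool_rot: [0.999, -0.049, 0.001, 0.001]
force: [-0.5, -1.0, 6.2]
finger_gap: 0.263
gripper_force: 40.0
```

>>> drive_effector([
  [[0,0,-0.01,0,0.1],[0,0,-0.03,0,0.1],[0,0,-0.06,0,0.1],[-0.03,0,-0.07,0,0.1],[-0.07,0,-0.07,0,0.1],[-0.11,0,-0.07,0,0.1],[-0.125,0,-0.07,0,0.1],[-0.125,0,-0.07,0,0.1],[-0.125,0,-0.07,0,0.1]],
])

```text
t: 3.4
tcp_pos: [0.5116, -0.2573, 0.1597]
tool_rot: [0.999, -0.049, 0.001, 0.0]
force: [-0.3, 0.0, -1.8]
finger_gap: 0.262
gripper_force: 39.6
```

```bash
python3 - <<'E'
from h import *
a,W=cloud("top"); save(cv2.resize(a[140:240,330:440],None,fx=4,fy=4),"b.png")
E
```

```text
(no output)
```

View pics/b.png

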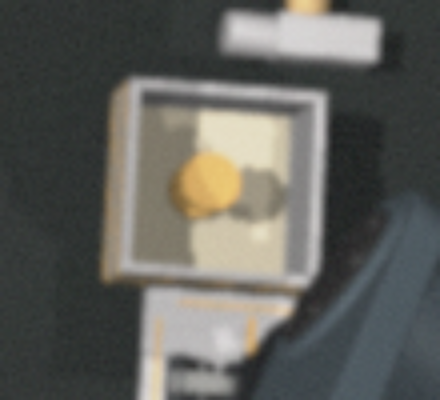

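The top view shows a gold-coloured foot standing in the right-hand box at crop pixel (213,182), so brass is here and the other lid can stay closed. I'll lay this lid on the bench.

>>> drive_effector([
  [[0,0,0.04,0,0.1],[0,0,0.08,0,0.1],[0,0,0.105,0,0.1],[0,0,0.113,0,0.1],[0,0,0.117,0,0.1],[0,0,0.119,0,0.1],[0,0,0.119,0,0.1]],
])

```text
t: 4.15
tcp_pos: [0.5122, -0.2577, 0.0417]
tool_rot: [0.999, -0.049, 0.001, 0.001]
force: [0.5, -0.2, -1.8]
finger_gap: 0.268
gripper_force: 39.8
```

>>> drive_effector([
  [[0,0,0,0,0.6],[0,0,0,0,0.6],[0,0,0,0,0.6],[0,0,0,0,0.6],[0,0,-0.04,0,0.6],[0,0,-0.09,0,0.6],[0,0,-0.12,0,0.6],[-0.04,0,-0.12,0,0.6],[-0.04,0,-0.12,0,0.6]],
])

```text
t: 5.05
tcp_pos: [0.4668, -0.2509, 0.161]
tool_rot: [0.999, -0.049, -0.002, -0.001]
force: [0.1, 0.4, -0.8]
finger_gap: 0.6
gripper_force: 0.0
```

```bash
python3 - <<'E'
from h import *
a,W=cloud("top"); hsv=cv2.cvtColor(a,cv2.COLOR_RGB2HSV); Z=np.nan_to_num(W[...,2])
k=np.zeros(Z.shape,bool); k[163:208,360:412]=1
m=k&(Z>.036)&(Z<.05)
H=np.hypot(W[...,0]-.6347,W[...,1]+.2692)
m&=H<.035
p=W[m]; print(m.sum(),p.mean(0),cv2.minEnclosingCircle((p[:,:2]*1000).astype(np.float32)))
# lid on bench
L=(abs(W[...,0]-.51)<.08)&(abs(W[...,1]+.257)<.08)
m=L&(Z>.006)&(Z<.016)&(a.min(-1)>90); p=W[m]; print("lid",m.sum(),p.mean(0),np.percentile(p[:,2],[2,50,98]))
m=L&(Z>.03)&(Z<.05);print("knob",m.sum(),W[m].mean(0) if m.any() else 0)
save(cv2.resize(a[140:260,330:450],None,fx=4,fy=4),"c.png")
E
```

```text
176 [ 0.63668604 -0.26499985  0.04566571] ((636.9378662109375, -265.41558837890625), 16.919212341308594)
lid 1641 [ 0.52260305 -0.25220029  0.0118018 ] [0.00768896 0.01179877 0.01548805]
knob 158 [ 0.53918035 -0.26131806  0.04175831]
```

View pics/c.png

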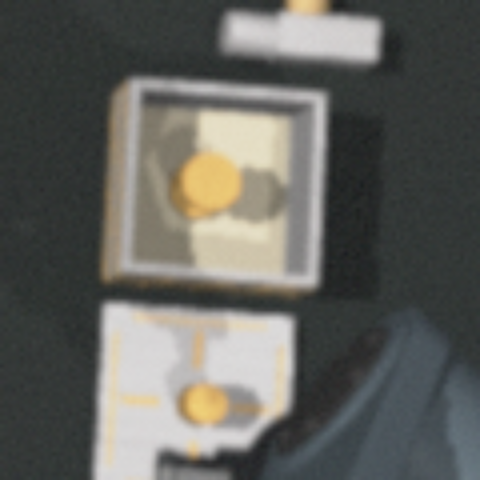

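The lid lies flat on the bench, knob up, at crop (205,405), and the brass foot stands in the box at (212,180). Next I'll grasp the foot.

```bash
python3 -c "
from h import *
go(.6368,-.2652,.12,-5.64)"
```

```text
t 5.1 d [ 0.1684 -0.0035  0.0404] turn -0.001 tilt [-0.002 -0.001 -1.   ] q6 0.97
```

>>> drive_effector([
  [[0.04,0,0,0,0.55],[0.08,-0.001,0.01,0,0.55],[0.12,-0.002,0.02,0,0.55],[0.15,-0.003,0.03,0,0.55],[0.168,-0.003,0.04,0,0.55],[0.168,-0.003,0.04,0,0.55],[0.168,-0.003,0.04,0,0.55],[0.168,-0.003,0.04,0,0.55]],
])

```text
t: 5.9
tcp_pos: [0.6379, -0.2665, 0.1202]
tool_rot: [0.999, -0.049, -0.001, -0.0]
force: [-0.1, 0.1, -0.3]
finger_gap: 0.549
gripper_force: 0.0
```

```bash
python3 -c "
from h import *
go(.6368,-.2652,.034,-5.64)"
```

```text
t 5.9 d [-0.0011 -0.0011  0.0862] turn -0.0 tilt [-0.001 -0.    -1.   ] q6 1.11
```

>>> drive_effector([
  [[-0.001,-0.001,0.03,0,0.55],[-0.001,-0.001,0.06,0,0.55],[-0.001,-0.001,0.08,0,0.55],[-0.001,-0.001,0.086,0,0.55],[-0.001,-0.001,0.086,0,0.55],[-0.001,-0.001,0.086,0,0.2],[-0.001,-0.001,0.086,0,0.2],[-0.001,-0.001,0.086,0,0.2],[-0.001,-0.001,0.086,0,0.2],[-0.001,-0.001,0.086,0,0.2],[-0.001,-0.001,0.086,0,0.2]],
], force=40)

```text
t: 7.0
tcp_pos: [0.6387, -0.2662, 0.0359]
tool_rot: [0.999, -0.049, 0.001, 0.001]
force: [-1.0, -0.6, 5.4]
finger_gap: 0.38
gripper_force: 40.1
```

>>> drive_effector([
  [[0,0,-0.02,0,0.2],[0,0,-0.05,0,0.2],[0,0,-0.09,0,0.2],[0,0,-0.11,0,0.2],[0,0,-0.11,0,0.2],[0,0,-0.11,0,0.2]],
])

```text
t: 7.6
tcp_pos: [0.6372, -0.2651, 0.1436]
tool_rot: [0.999, -0.049, -0.001, -0.0]
force: [-0.7, 0.6, -1.8]
finger_gap: 0.381
gripper_force: 40.0
```

```bash
python3 - <<'E'
from h import *
go(.6254,.035,.144,-5.64)
a,W=cloud("scene"); save(a,"d.png")
E
```

```text
t 7.6 d [-4.110e-02 -2.975e-01 -1.000e-04] turn 0.0 tilt [-0.001 -0.001 -1.   ] q6 1.11
```

View pics/d.png

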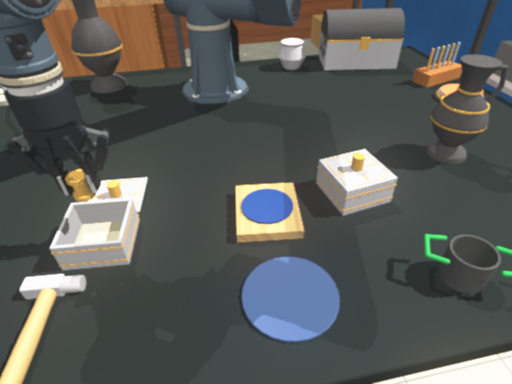

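The scene view shows the brass foot held upright at about (78,183), with the lid flat behind the open box. I'll carry it to the pad.

>>> drive_effector([
  [[-0.004,-0.03,0,0,0.2],[-0.01,-0.07,0,0,0.2],[-0.015,-0.11,0,0,0.2],[-0.021,-0.15,0,0,0.2],[-0.026,-0.19,0,0,0.2],[-0.031,-0.23,0,0,0.2],[-0.036,-0.265,0,0,0.2],[-0.04,-0.29,0,0,0.2],[-0.041,-0.298,0,0,0.2],[-0.041,-0.298,0,0,0.2],[-0.041,-0.298,0,0,0.2],[-0.041,-0.298,0,0,0.2]],
])

```text
t: 8.85
tcp_pos: [0.6263, 0.0334, 0.1438]
tool_rot: [0.999, -0.05, -0.0, 0.0]
force: [0.2, 0.1, -0.8]
finger_gap: 0.378
gripper_force: 40.1
```

```bash
python3 -c "
from h import *
go(.6254,.035,.058)"
```

```text
t 8.85 d [-0.001  -0.0015  0.0858] turn 0 tilt [-0.  0. -1.] q6 1.55
```

>>> drive_effector([
  [[-0.001,-0.001,0.03,0,0.2],[-0.001,-0.001,0.06,0,0.2],[-0.001,-0.001,0.075,0,0.2],[-0.001,-0.001,0.081,0,0.2],[-0.001,-0.001,0.084,0,0.2],[-0.001,-0.001,0.086,0,0.2],[-0.001,-0.001,0.087,0,0.2],[-0.001,-0.001,0.087,0,0.2],[-0.001,-0.001,0.087,0,0.2]],
])

```text
t: 9.75
tcp_pos: [0.6257, 0.0362, 0.0581]
tool_rot: [0.999, -0.049, 0.001, 0.0]
force: [1.3, 0.9, -0.5]
finger_gap: 0.377
gripper_force: 40.0
```

>>> drive_effector([
  [[0,0,0.001,0,0.2],[0,0,0.002,0,0.2],[0,0,0.002,0,0.2]],
])

```text
t: 10.05
tcp_pos: [0.6259, 0.0363, 0.0569]
tool_rot: [0.999, -0.049, 0.001, 0.0]
force: [-1.4, 0.2, 7.3]
finger_gap: 0.375
gripper_force: 40.6
```

>>> drive_effector([
  [[0,0,0,0,0.45],[0,0,0,0,0.5],[0,0,0,0,0.55],[0,0,0,0,0.6],[0,0,0,0,0.65],[0,0,0,0,0.65],[0,0,-0.02,0,0.65],[0,0,-0.05,0,0.65],[0,0,-0.09,0,0.65],[0,0,-0.12,0,0.65],[-0.05,0,-0.14,0,0.65],[-0.1,0,-0.14,0,0.65],[-0.14,0,-0.14,0,0.65],[-0.14,0,-0.14,0,0.65],[-0.14,0,-0.14,0,0.65],[-0.14,0,-0.14,0,0.65]],
])

```text
t: 11.65
tcp_pos: [0.4878, 0.0496, 0.1958]
tool_rot: [0.999, -0.049, 0.002, 0.0]
force: [0.2, 0.3, 0.3]
finger_gap: 0.652
gripper_force: 0.0
```

```bash
python3 - <<'E'
from h import *
a,W=cloud("top"); Z=np.nan_to_num(W[...,2]); H=np.hypot(W[...,0]-.6254,W[...,1]-.035)
m=(H<.06)&(Z>.058)&(Z<.075); p=W[m]; print(m.sum(),p.mean(0),cv2.minEnclosingCircle((p[:,:2]*1000).astype(np.float32)))
b,_=cloud("scene"); save(np.hstack([cv2.resize(a[140:260,200:450],None,fx=1.6,fy=1.6),b[100:292,:400]]),"e.png")
for n,c in (("R",(.512,-.2577)),("L",(.5985,.2237))):
    H=np.hypot(W[...,0]-c[0],W[...,1]-c[1]); q=W[(H<.045)&(H>.022)]; A=np.c_[q[:,:2]-c,np.ones(len(q))]; k=np.linalg.lstsq(A[np.isfinite(q[:,2])],q[np.isfinite(q[:,2]),2],rcond=None)[0]; print(n,k.round(4))
E
```

```text
179 [0.62390706 0.03606894 0.06653038] ((624.0264892578125, 36.28138732910156), 16.761085510253906)
R [0.0038 0.0061 0.0117]
L [0.0027 0.0009 0.0617]
```

View pics/e.png

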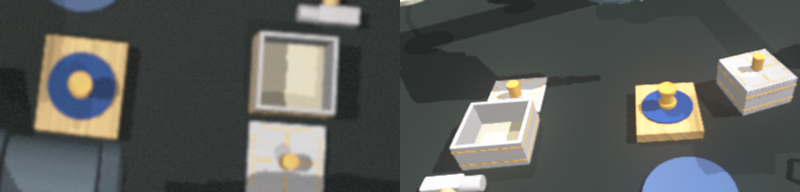

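The foot stands upright in the middle of the pad, at about (81,85) in the left half and (667,95) in the right half. Its top measures 66.5 mm high, and it is about 2 mm off centre. One lid is flat on the bench, the other is closed on its box, and the arm is clear.

```bash
python3 -c "
from station import manip, camrig, sensors
print(manip.sign_off())"
```

```text
the job is handed in; nothing more can be done
None
```

The job is handed in: the brass foot stands upright about 2 mm from the middle of the blue pad, one lid lies flat on the bench, the other stayed closed on its box, and the run took about 12 s of the 58 s allowed; no verdict was returned.

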